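Lock a sample box into a freezer rack

ROBOT

A 6-joint arm with a two-finger parallel gripper is mounted at the origin on a cart in front of the work surface, level with it; the furniture and walls round the work are solid. World frame = base frame: x ahead of the robot, y to its left, z up, the work surface at z = 0. Lengths are in mm, angles in rad, forces in N, time in s.
With the tool pointing down it reaches from about 350 to 875 mm from the base axis. Payload 4.2 kg.
Tool frame: the origin (TCP) lies on the mounting face of the last link; the fingertips stand 173 mm ahead of it and the grasp point (between the pads) lies 155 mm ahead of it; z points along the fingers, y is the line along which they close (so a half turn about z gives the same grasp; the last joint's range is limited). The gripper opens to 85 mm and grips with 20 to 120 N. Pads are 22 mm wide; open, the fingers measure 114 mm over their backs; the gripper's body (76 mm by 85 mm) begins 54 mm behind the grasp point. The pads swing forward as they close: fully open they stand 13 mm farther back than shut.
Start: joints at [0.259, 0.385, 0.008, 0, -1.194, -0.259], TCP at [624.98, 0.025, 404.712] pointing down, gripper open.
Joint ranges: [-3.14, 3.14], [-1.21, 2.06], [-1.07, 1.41], [-3.16, 2.05], [-2.99, -0.16], [-3.1, 3.1]. Speed limits (rad/s): [2.79, 2.79, 3.14, 3.14, 3.14, 3.14].

INTERFACE

Orientations are given as a unit quaternion [x, y, z, w].
In Python, from bench import arm gives the robot as it stands.
- The arm moves only by the tool carry_out, never from a script. Its argument "rows" is a list of rows, each a list of 7 numbers: the shift along the tool's x, y, z as a fraction of full scale, then the turn, a rotation vector about the tool's x, y, z as a fraction of full scale, then the opening, from -1 (shut) to 1 (fully open). A call has 1 to 12 rows; each row is the pose to reach, as a shift and turn from the pose commanded when the call began, along the tool's axes at that moment, turning the shorter way round; what a row does not reach only later rows make up. Full scale, the value 1, is 20 cm for a shift and pi rad for a turn. A row lasts 1/8 s, in which the tool goes at most 62.5 mm and 10.7 degrees, less where a joint would pass 70% of its speed; a pose out of reach is approached as far as the arm can. A call with a number of a shift or a turn outside -1 to 1 is refused whole. A call with a gripper value outside its range is refused whole. The fingers move at their own pace and stop on an object; the grip force is fixed at half the most. Time passes only in rows, so rows that repeat a pose let the fingers close. It gives the time, the measured TCP pose, the force, the opening and the grip force at its end, in the units of the state.
- arm.read_state(): the state, without advancing time (a new reading comes with each control period).
- arm.get_image(name): name is "scene" or "side" or "wrist"; returns (picture, depth): 420x560x3 uint8, red, green, blue; 420x560 float32, mm along the optical axis (not along the pixel's ray), 0 where there is no reading.
- arm.calibration(name): a dict with "mtx" (3x3 intrinsics, pixels), "cam_to_world" (4x4, takes a point from camera to world coordinates). Camera axes: x right, y up, looking along -z (the intrinsics and any distortion apply to the point x, -y, -z); pixel columns grow to the right and rows downward; lengths in mm; the calibration is good to about 2 mm. The wrist camera is an equidistant fisheye: a pixel r from the principal point sees the ray r / f radians off the axis. A picture is of the moment at which its call begins: read the wrist's pose just before it. calibration takes no time and is no camera call; for the wrist camera it gives the pose at the moment of the call.
- arm.job_done(): hands the job in; it is judged then, once.
The state is a dict: "clock": time; "joints": joint angles; "joint_vel": joint speeds; "joint_efforts": joint torques, N m; "position": TCP position; "ee_rot": TCP orientation; "contact_force": force on the tool from outside, world axes, zero at the start; "wrist_torque": the same for the moment, N m; "gripper_width": finger opening in mm; "grasp_force": force on a finger pad.
Only numpy, scipy, OpenCV 4.12 (cv2) and the standard library are available. Lean on these libraries where they do the work, as an engineer would, in place of code of your own. Each camera call takes 0.05 s, during which the arm holds its last target. There are 200 camera calls.

TASK

Finish loading the steel freezer rack that lies on its back: set the cardboard sample box that stands on the bench, kept upright, fully down into the rack's empty bay and let go. Then thread the locking rod, nose first, over the boxes through the holes of all three plates, from the end away from the parked pin, until its handle is home against the end plate; last, take the locking pin out of its parking hole and put it down through the hole in the rod's handle and the ear below, until its collar rests on the handle. Leave the other box in its bay and the other things on the bench undisturbed.

Things in the scene. Friction and masses are not known exactly. Their poses are not given: they have to be found in the camera images.
- rack: Two-bay steel freezer rack lying on its back, fixed; origin under its middle on the bench, y along its length, z up. Three upright plates (74 mm wide in x, 3 thick, 56 high) at y = -70, 0, +70 mm bound two 67 mm bays, open upward; the +y bay holds a box, the -y bay is empty. Side rails 16 mm high at x = -37, +37. On each plate a lug, 32 mm wide, 4 thick, z = 51 to 75 mm, is bored along y
- rack_hole1 (a point): mouth of the 12 mm rod hole on the outer face of the lug at the rack's -y end (rack frame 0, -72, 63 mm), where the rod goes in along rack +y and its handle stops; axes as the rack's
- rack_hole2 (a point): centre of the rod hole in the middle lug (rack frame 0, 0, 63 mm)
- rack_hole3 (a point): centre of the rod hole on the outer face of the lug at the +y end (rack frame 0, +72, 63 mm)
- rack_bay (a point): middle of the empty bay's floor (rack frame 0, -35, 3 mm)
- rack_lock (a point): mouth of the 10 mm vertical lock hole in the ear at the rack's -y end (rack frame 0, -85, 56.5 mm; ear 24 mm wide, 26 long, 4 thick, top at z = 56.5 mm); the hole in the rod's handle comes over it when the rod is home. The rack's +y end has a longer ear (42 mm, same height, carrying loop under it) with the pin's parking hole at rack y = +104 mm
- box_center (a point): centre of the closed cardboard sample box that stands on the bench, 56 x 56 x 48 mm, 120 g; its z axis is up; this point is 24 mm above its underside
- stored_center (a point): centre of the same kind of box already in the rack's other bay; stays there
- rod_handle (a point): centre of the grip of the locking rod's black handle: 16 mm wide (x), 36 long (y), 22 tall (z), lying flat on the bench; y points to the rod's nose. The rod axis is 6 mm below this point. The handle's stop face is at y = +44 mm from here; the last 26 mm before it are 20 mm wide, with a 10 mm vertical hole at y = +31 mm. At home its underside hangs just above the ear. 90 g
- rod_tip (a point): nose end of the locking rod, on its axis (199 mm along y from rod_handle, 6 mm lower). The steel rod is 10 mm thick, 155 mm long from the stop face, tapered over the last 8 mm; axes as the rod's
- pin_knob (a point): centre of the locking pin's black knob, 18 mm thick, 25 tall, on a steel collar 21 mm wide, 3 thick; below it a shank 8 mm thick, 38 long, with tapered end. z is up; the tip is 52.5 mm below this point, the collar's underside 14.5 mm below. It stands in the parking hole at the rack's +y end, collar on the ear. 35 g
- cup_c: bystander: white specimen cup with red lid, 60 mm wide, 72 tall; origin under its middle
- cup_d: bystander: white specimen cup with blue lid, 60 mm wide, 72 tall; origin under its middle
- tape_roll_1: bystander: roll of tape lying flat, 60 mm wide, 18 tall; origin under its middle
- timer: bystander: small white timer, 68 x 62 x 19 mm; origin under its middle
- petri_0: bystander: petri dish, 66 mm wide, 15 tall; origin under its middle
- marker_0: bystander: marker pen lying down, 136 x 12 mm; origin under its middle
- rod: the locking rod as a whole; origin under the rod axis at the handle's stop face, 44 mm from rod_handle along y and 11 mm lower; z up, y to the nose
- pin: the locking pin as a whole; origin at its tip, z up
- box: the sample box to be loaded, as a whole; origin under its middle
Mind the look-alikes: they are no part of the job. Of the things shaped like the pin, the black one is meant.

How it is judged (in metres and radians):
On the way, in this order (a step that is already met when the one before it is completed fails the run):
1. the sample box stands flat on the floor of the empty bay, released (x of box_center in the frame of rack between -0.012 and 0.012 m and y of box_center in the frame of rack between -0.042 and -0.028 m and z of box_center in the frame of rack between 0.022 and 0.031 m and angle between box_center's own z axis and vertical below 0.06 rad and contact force between the fingers and box below 0.2 N), for 0.2 s.
2. the rod's nose has passed the first and the middle plate through their holes (x of rod_tip in the frame of rack between -0.005 and 0.005 m and y of rod_tip in the frame of rack between 0.006 and 0.2 m and z of rod_tip in the frame of rack between 0.057 and 0.069 m), for 0.05 s.
3. the rod is through all three plates, its handle home against the end plate (x of rod_tip in the frame of rack between -0.004 and 0.004 m and y of rod_tip in the frame of rack between 0.08 and 0.086 m and z of rod_tip in the frame of rack between 0.057 and 0.069 m and angle between the y axis of rod_tip and the y axis of rack, either way round below 0.04 rad), for 0.2 s.
4. the pin is down through handle and ear, its collar on the handle (x of pin_knob in the frame of rack between -0.004 and 0.004 m and y of pin_knob in the frame of rack between -0.089 and -0.081 m and z of pin_knob in the frame of rack between 0.088 and 0.097 m and angle between pin_knob's own z axis and vertical below 0.1 rad), for 0.2 s.
At the end, for the whole second after the job is handed in: Both boxes stand flat in their bays; the rod is through all three plates, its handle within 3 mm of the end plate; the pin stands upright in the lock hole, its collar within 3 mm of the handle's top; all released and at rest (all of step 3 and all of step 4 and x of box_center in the frame of rack between -0.012 and 0.012 m and y of box_center in the frame of rack between -0.042 and -0.028 m and z of box_center in the frame of rack between 0.022 and 0.031 m and angle between box_center's own z axis and vertical below 0.06 rad and x of stored_center in the frame of rack between -0.012 and 0.012 m and y of stored_center in the frame of rack between 0.028 and 0.042 m and z of stored_center in the frame of rack below 0.032 m and linear speed of each of rod, pin below 0.02 m/s); the robot touches nothing.
It fails at once if the sample box is tipped by more than 40 degrees (angle between box_center's own z axis and vertical above 0.7 rad).
It fails at once if a cup, the tape roll, the timer, the petri dish or the marker is pushed more than 3 cm (distance of any of cup_c, cup_d, tape_roll_1, timer, petri_0, marker_0 from where it was at the start of the episode above 0.03 m).
It also fails if it takes over 72 s, if anything falls off the work surface, if the arm or the gripper's body presses on something with over 40 N, if the wrist force passes 120 N, or if a joint passes its speed limit or range.

## Working session

There is one attempt and no reset: what is moved stays moved. The work goes in short steps, Python scripts to look and compute and a tool call to move; the robot and the scene stay as the last step left them, time stands still between calls to the robot, and variables do not carry over. Pictures are saved under pics/ and viewed, at most 10 in all, crops included, and the job is handed in when it is done.

Besides the shell and the picture viewer there is one more tool, called after ">>>" as name(argument=value, ...), one argument or row to a line, values as JSON. carry_out: Moves the arm, as the interface text tells. Its arguments: {"type":"object","properties":{"rows":{"type":"array"}},"required":["rows"]}

```bash
ls; mkdir -p pics
cat > h.py <<'E'
import numpy as np, cv2
from bench import arm
from scipy.spatial.transform import Rotation as R
def save(n,im): cv2.imwrite('pics/'+n,cv2.cvtColor(im,cv2.COLOR_RGB2BGR))
def world(name,d,cal=None):
    c=cal or arm.calibration(name);K=np.array(c['mtx']);T=np.array(c['cam_to_world'])
    v,u=np.mgrid[:d.shape[0],:d.shape[1]]
    p=np.stack([(u-K[0,2])/K[0,0]*d,-(v-K[1,2])/K[1,1]*d,-d],-1)
    return p@T[:3,:3].T+T[:3,3]
E
python3 - <<'E'
from h import *
print(arm.read_state())
a,d=arm.get_image('scene');b,e=arm.get_image('side')
np.savez('i0.npz',a=a,d=d,b=b,e=e)
save('scene0.png',a);save('side0.png',b)
for n in('scene','side','wrist'):print(n,arm.calibration(n))
E
```

```text
pics
{'clock': 0.0, 'joints': array([ 2.58631974e-01,  3.85542417e-01,  6.63165158e-03, -4.91650570e-04,
       -1.19398534e+00, -2.58593485e-01]), 'joint_vel': array([ 1.12104764e-03, -1.16320603e-03,  1.26944930e-05, -4.89575440e-04,
       -3.09001486e-03,  6.32265129e-04]), 'joint_efforts': array([-9.55001960e-04, -3.92286408e+01,  1.88399577e+01,  4.18616563e+00,
       -4.72148502e-03,  8.27910434e-07]), 'position': array([6.24794293e+02, 5.49768427e-02, 4.03633080e+02]), 'ee_rot': array([-0.70705585,  0.70715689,  0.00072535, -0.00079268]), 'contact_force': array([-0.04281613, -0.30034105,  0.98967878]), 'wrist_torque': array([-0.00932782,  0.03448621, -0.02848746]), 'grasp_force': 0.0, 'gripper_width': 85.50954234956812}
scene {'mtx': array([[404.99061335,   0.        , 282.37577944],
       [  0.        , 404.99061335, 215.40731035],
       [  0.        ,   0.        ,   1.        ]]), 'cam_to_world': array([[ 6.72147592e-01,  5.65632038e-01, -4.77784482e-01,
         2.41721813e+01],
       [-7.40248405e-01,  4.99583706e-01, -4.49942685e-01,
        -4.91524957e+02],
      
[... 518 characters left out ...]
,
       [-1.86551011e-02,  8.25894058e-01,  5.63516630e-01,
         6.00806339e+02],
       [ 0.00000000e+00,  0.00000000e+00,  0.00000000e+00,
         1.00000000e+00]])}
wrist {'mtx': array([[325.1922621 ,   0.        , 274.97523271],
       [  0.        , 325.1922621 , 208.82544755],
       [  0.        ,   0.        ,   1.        ]]), 'cam_to_world': array([[-9.99998107e-01,  7.55838302e-04,  1.79318213e-03,
         6.24061156e+02],
       [-1.20333424e-03, -9.64364833e-01, -2.64573281e-01,
        -6.81844826e+01],
       [ 1.52930716e-03, -2.64574938e-01,  9.64363916e-01,
         3.73128665e+02],
       [ 0.00000000e+00,  0.00000000e+00,  0.00000000e+00,
         1.00000000e+00]])}
```

View pics/scene0.png

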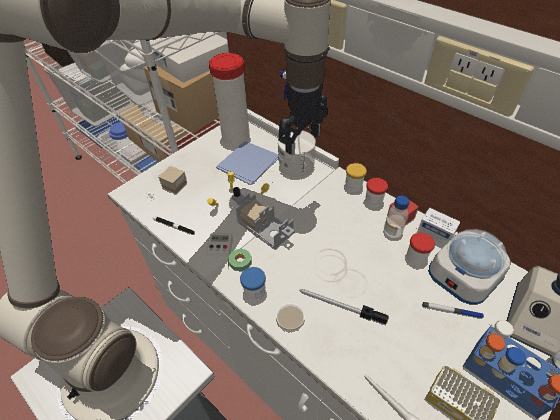

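View pics/side0.png

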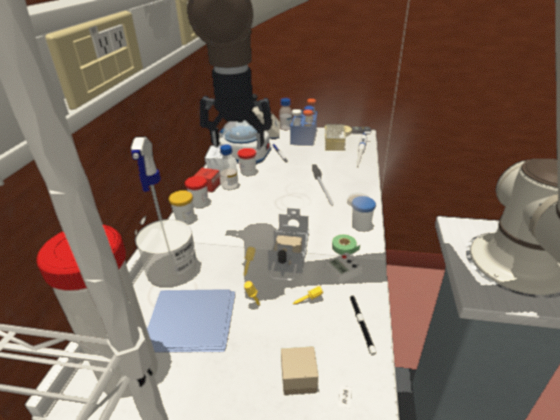

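The scene view shows the sample box at (173,180), the rack at (262,218) and the rod with its black handle at (373,315). The black knob is at (236,192), with yellow look-alikes at (231,176), (265,187) and (212,202). The side view shows the box at (299,368), the black knob at (282,256), and yellow ones at (250,258), (250,291) and (314,294). The black one standing on the rack's ear is the pin meant. I'll measure the positions and confirm with an enlarged crop.

Run:
```python
from h import *
z=np.load('i0.npz');a,d,b,e=[z[k] for k in'adbe']
P=world('scene',d);Q=world('side',e)
for n,u,v in[('box',173,173),('rackmid',258,212),('pin',236,191),('handle',373,315),('nose',303,292),('tape',240,255),('timer',218,242),('marker',173,226)]:print(n,P[v,u].round(1))
for n,u,v in[('box',299,358),('pin',282,256),('rack-lug',293,215)]:print(n,Q[v,u].round(1))
# box top points
for nm,X,(u0,v0,u1,v1) in[('scene',P,(150,155,200,200)),('side',Q,(270,330,330,400))]:
    s=X[v0:v1,u0:u1].reshape(-1,3);t=s[(s[:,2]>42)&(s[:,2]<56)]
    print(nm,'box top',len(t),t[:,2].mean(),cv2.minAreaRect(t[:,:2].astype('f4')),t.mean(0))
    s2=X.reshape(-1,3)
# handle/rod
s=P[280:330,295:395].reshape(-1,3);c=a[280:330,295:395].reshape(-1,3)
t=s[(s[:,2]>15)&(s[:,2]<30)&(c.max(1)<90)];print('handle',len(t),t[:,2].max(),cv2.minAreaRect(t[:,:2].astype('f4')))
t=s[(s[:,2]>5)&(s[:,2]<30)];print('rod all',len(t),cv2.minAreaRect(t[:,:2].astype('f4')))
cv2.imwrite('x.png',0*a)
c1=cv2.resize(a[160:270,190:320],(520,440),interpolation=2)
c2=cv2.resize(b[200:310,240:360],(280,257),interpolation=2)
o=np.zeros((440,800,3),'u1');o[:,:520]=c1;o[:257,520:]=c2;save('crop0.png',o)
# rack high points
for nm,X in(('scene',P),('side',Q)):
    s=X.reshape(-1,3);m=(s[:,2]>66)&(s[:,2]<77)&(abs(s[:,0]-P[212,258,0])<150)&(abs(s[:,1]-P[212,258,1])<150)
    t=s[m];print(nm,len(t));k=np.argsort(t[:,1]);print(t[k][::max(1,len(t)//25)].round(0).tolist())
```

```text
box [453.2 355.8  46.4]
rackmid [508.6  54.9  49.2]
pin [505.  133.   80.3]
handle [ 476.8 -342.1   18. ]
nose [ 421.6 -179.7    5.8]
tape [394.3  11.4  10.1]
timer [382.1  82.   16.2]
marker [340.8 224.8   5.5]
box [448.1 351.8  46.4]
pin [508.6 146.1  79. ]
rack-lug [511.3 -33.1  55.5]
scene box top 243 45.06816756830904 ((447.5926818847656, 357.3103942871094), (57.17947769165039, 58.038047790527344), 12.868721008300781) [447.07744431 357.2598418   45.06816757]
side box top 1131 47.259567974581536 ((447.48797607421875, 359.1874084472656), (55.688941955566406, 58.101097106933594), 12.76160717010498) [446.88289032 361.58193826  47.25956797]
handle 187 23.442539849111085 ((482.428955078125, -342.3803405761719), (21.94400405883789, 60.29096603393555), 19.226327896118164)
rod all 644 ((448.2907409667969, -265.6479187011719), (103.60076904296875, 213.22018432617188), 46.054107666015625)
scene 150
[[365.0, -95.0, 72.0], [368.0, -92.0, 71.0], [371.0, -88.0, 67.0], [371.0, -86.0, 69.0], [360.0, -84.0, 71.0], [369.0, -81.0, 67.0], [369.0, -77.0, 70.0], [369.0, -74.0, 68.0], [364.0, -69.0, 69
[... 272 characters left out ...]
 106.0, 74.0], [512.0, 130.0, 70.0], [509.0, 131.0, 67.0], [504.0, 134.0, 68.0]]
side 249
[[361.0, -95.0, 72.0], [363.0, -88.0, 73.0], [359.0, -83.0, 74.0], [361.0, -76.0, 73.0], [365.0, -70.0, 68.0], [510.0, -39.0, 72.0], [524.0, -36.0, 70.0], [524.0, -35.0, 68.0], [507.0, -34.0, 70.0], [499.0, -33.0, 74.0], [504.0, -31.0, 72.0], [522.0, 34.0, 73.0], [518.0, 35.0, 75.0], [495.0, 36.0, 72.0], [497.0, 36.0, 66.0], [506.0, 37.0, 69.0], [499.0, 38.0, 71.0], [496.0, 104.0, 75.0], [494.0, 105.0, 70.0], [517.0, 106.0, 71.0], [494.0, 106.0, 69.0], [507.0, 106.0, 70.0], [519.0, 107.0, 75.0], [519.0, 108.0, 67.0], [501.0, 141.0, 70.0], [517.0, 145.0, 69.0], [503.0, 146.0, 75.0], [511.0, 148.0, 70.0]]
```

View pics/crop0.png

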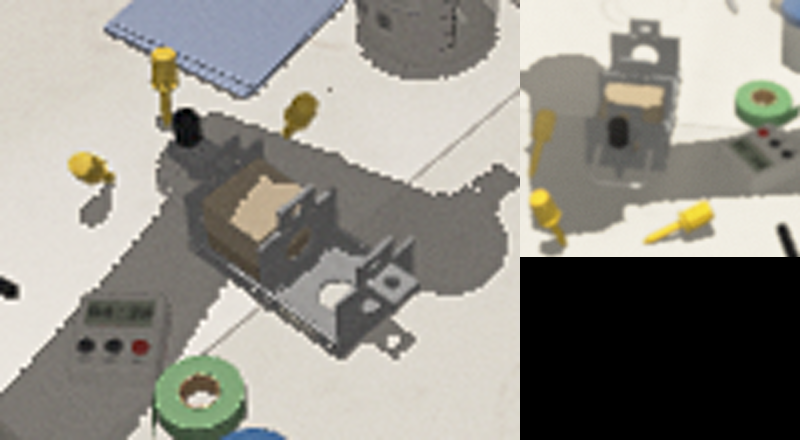

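The crop confirms it: the black knob at (186,128) stands on the rack's +y ear, and the other three pin shapes are yellow. The rack's +y axis is about world +y, with its centre near (510,35). I'll look from above with the wrist camera before picking.

>>> carry_out(
  rows=[
    [-0.175,0.575,0.37,0,0,0,1],
    [-0.175,0.575,0.37,0,0,0,1],
    [-0.175,0.575,0.37,0,0,0,1],
    [-0.175,0.575,0.37,0,0,0,1],
    [-0.175,0.575,0.37,0,0,0,1],
  ],
)

```text
clock: 0.72
position: [511.0, 35.2, 331.4]
ee_rot: [0.707, -0.707, 0.001, -0.001]
contact_force: [0.1, 1.0, -0.1]
gripper_width: 85.4
grasp_force: 0.0
```

```bash
cat >> h.py <<'E'
def wrist():
    c=arm.calibration('wrist');im,d=arm.get_image('wrist');return im,d,c
def wpts(uv,z,c):
    "pixels -> world on plane height z (equidistant fisheye)"
    K=np.array(c['mtx']);T=np.array(c['cam_to_world']);uv=np.atleast_2d(np.asarray(uv,float))
    x=(uv[:,0]-K[0,2])/K[0,0];y=(uv[:,1]-K[1,2])/K[1,1];r=np.hypot(x,y)+1e-12
    q=np.stack([np.sin(r)*x/r,-np.sin(r)*y/r,-np.cos(r)],-1)@T[:3,:3].T
    return T[:3,3]+q*((z-T[2,3])/q[:,2])[:,None]
def wproj(p,c):
    K=np.array(c['mtx']);T=np.array(c['cam_to_world']);q=(np.atleast_2d(p)-T[:3,3])@T[:3,:3]
    s=np.hypot(q[:,0],q[:,1])+1e-12;th=np.arctan2(s,-q[:,2])
    return np.stack([K[0,2]+K[0,0]*th*q[:,0]/s,K[1,2]-K[1,1]*th*q[:,1]/s],-1)
def wworld(d,c):
    v,u=np.mgrid[:d.shape[0],:d.shape[1]];K=np.array(c['mtx']);T=np.array(c['cam_to_world'])
    x=(u-K[0,2])/K[0,0];y=(v-K[1,2])/K[1,1];r=np.hypot(x,y)+1e-12;t=np.tan(r)
    p=np.stack([t*x/r*d,-t*y/r*d,-d],-1);return p@T[:3,:3].T+T[:3,3]
E
python3 - <<'E'
from h import *
s=arm.read_state();print(s['clock'],s['position'],s['ee_rot'])
im,d,c=wrist();save('w1.png',im);np.savez('w1.npz',im=im,d=d,T=c['cam_to_world'],K=c['mtx'])
W=wworld(d,c);t=W.reshape(-1,3)
for lo,hi in((-60,0),(0,70),(70,125)):
    m=(t[:,2]>67)&(t[:,2]<78)&(abs(t[:,0]-510)<40)&(t[:,1]>lo)&(t[:,1]<hi);q=t[m]
    print(len(q),q.mean(0).round(1),cv2.minAreaRect(q[:,:2].astype('f4')))
E
```

```text
0.725 [511.03593415  35.15691402 331.44339947] [ 7.07160648e-01 -7.07052224e-01  5.62967087e-04 -8.08081607e-04]
289 [510.6 -36.   75.3] ((510.9315185546875, -36.13908004760742), (31.736724853515625, 4.195615291595459), 0.8219863176345825)
331 [510.8  32.9  74. ] ((510.787109375, 33.36274719238281), (4.457123756408691, 30.93541717529297), 89.95330810546875)
382 [510.3 102.8  73.4] ((510.3908996582031, 103.45880889892578), (5.855996608734131, 31.79510498046875), 88.70386505126953)
```

View pics/w1.png

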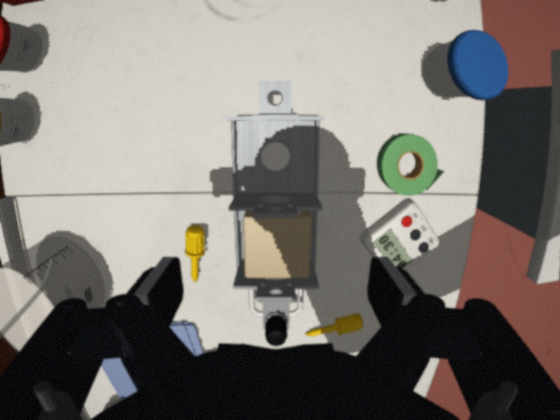

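The wrist view shows the rack aligned with the world axes to about 0.2°, with lugs at x≈510.7 and y = -36, 33 and 103. The empty bay is at pixel (275,158), the black pin at (275,325), and yellow pins at (195,245) and (345,325). Next I go to the box.

>>> carry_out(
  rows=[
    [-0.95,0.3125,0,0,0,0,1],
    [-0.95,0.3125,0,0,0,0,1],
    [-0.95,0.3125,0,0,0,0,1],
    [-0.95,0.3125,0,0,0,0,1],
  ],
)

```text
clock: 1.27
position: [447.5, 228.2, 331.3]
ee_rot: [0.708, -0.706, 0.0, -0.001]
contact_force: [-0.2, -0.3, -0.1]
gripper_width: 85.5
grasp_force: 0.0
```

>>> carry_out(
  rows=[
    [-0.6665,0,0,0,0,-0.071,1],
    [-0.6665,0,0,0,0,-0.071,1],
    [-0.6665,0,0,0,0,-0.071,1],
    [-0.6665,0,0,0,0,-0.071,1],
    [-0.6665,0,0,0,0,-0.071,1],
  ],
)

```text
clock: 1.9
position: [447.9, 356.9, 330.7]
ee_rot: [0.781, -0.625, -0.0, 0.0]
contact_force: [-0.2, 0.2, -0.1]
gripper_width: 85.2
grasp_force: 0.0
```

```bash
cat >> h.py <<'E'
def tool(delta):
    "world mm delta -> tool units"
    return (R.from_quat(arm.read_state()['ee_rot']).inv().apply(delta)/200).round(4)
def yaw(): return np.degrees(R.from_quat(arm.read_state()['ee_rot']).as_matrix()[:2,1])
E
python3 - <<'E'
from h import *
s=arm.read_state();p=s['position'];m=R.from_quat(s['ee_rot']).as_matrix();print(s['clock'],p,np.degrees(np.arctan2(-m[1,1],-m[0,1])))
im,d,c=wrist();save('w2.png',im)
W=wworld(d,c);t=W.reshape(-1,3);m=(t[:,2]>43)&(t[:,2]<54)&(abs(t[:,0]-447)<50)&(abs(t[:,1]-358)<50)
print(m.sum(),t[m].mean(0),cv2.minAreaRect(t[m][:,:2].astype('f4')))
E
```

```text
1.9 [447.86167575 356.87437713 330.67273504] 12.671464981962153
4559 [447.90246014 356.29189711  48.08576766] ((447.84893798828125, 357.2887878417969), (55.57867431640625, 55.8619499206543), 12.90005874633789)
```

>>> carry_out(
  rows=[
    [0,0,0.3,0,0,0,1],
    [0,0,0.6,0,0,0,1],
    [0,0,0.71,0,0,0,1],
    [0,0,0.71,0,0,0,1],
    [0,0,0.71,0,0,0,-0.4],
    [0,0,0.71,0,0,0,-0.4],
    [0,0,0.71,0,0,0,-0.4],
    [0,0,0.71,0,0,0,-0.4],
    [0,0,0.71,0,0,0,-0.4],
    [0,0,0.71,0,0,0,-0.4],
  ],
)

```text
clock: 3.2
position: [448.0, 358.9, 190.9]
ee_rot: [0.782, -0.624, 0.0, -0.002]
contact_force: [0.1, 0.2, 7.8]
gripper_width: 55.0
grasp_force: 65.0
```

>>> carry_out(
  rows=[
    [0,0,-0.2,0,0,0,-0.4],
    [0,0,-0.45,0,0,0,-0.4],
    [0,0,-0.6,0,0,0,-0.4],
    [0,0,-0.6,0,0,0.0355,-0.4],
    [0,0,-0.6,0,0,0.071,-0.4],
    [0,0,-0.6,0,0,0.071,-0.4],
  ],
)

```text
clock: 3.95
position: [447.2, 358.1, 308.9]
ee_rot: [0.708, -0.707, -0.0, -0.0]
contact_force: [-0.8, -0.3, -0.9]
gripper_width: 54.9
grasp_force: 64.3
```

Run:
```python
from h import *
s=arm.read_state();p=s['position'];m=R.from_quat(s['ee_rot']).as_matrix();print(s['clock'],p,np.degrees(np.arctan2(-m[1,1],-m[0,1])))
im,d,c=wrist();save('w3.png',im)
W=wworld(d,c);t=W.reshape(-1,3);z=t[:,2]
m=(abs(t[:,0]-p[0])<27)&(t[:,1]<p[1]+40)&(t[:,1]>p[1]-60)&(z>100)&(z<180)
q=t[m];print(m.sum(),np.median(q,0),np.percentile(q,[1,5,50,95,99],axis=0).round(1),cv2.minAreaRect(q[:,:2].astype('f4')))
```

```text
3.95 [447.19320479 358.0704181  308.94582376] 0.06915586715954504
19195 [447.24529595 346.25066734 166.09642549] [[420.8 328.5 123.6]
 [423.  328.7 138.9]
 [447.2 346.3 166.1]
 [471.9 377.4 167.2]
 [474.  381.  170.2]] ((447.19482421875, 356.47113037109375), (53.994346618652344, 56.88100051879883), 0.006699590943753719)
```

View pics/w3.png

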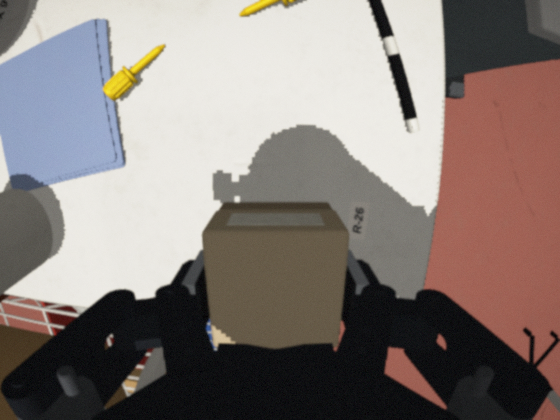

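The box is held level, squared to the rack, with its centre 1.6 mm to the -y side of the TCP and its underside 191 mm below it. Now I carry it over the bay.

>>> carry_out(
  rows=[
    [0.2,-0.08,0,0,0,0,-0.4],
    [0.5,-0.2,0,0,0,0,-0.4],
    [0.8,-0.3,0,0,0,0,-0.4],
    [0.95,-0.3175,0,0,0,0,-0.4],
    [0.95,-0.3175,0,0,0,0,-0.4],
  ],
)

```text
clock: 4.62
position: [511.0, 166.1, 308.6]
ee_rot: [-0.706, 0.708, 0.0, -0.0]
contact_force: [0.0, -0.2, -0.7]
gripper_width: 55.0
grasp_force: 64.2
```

>>> carry_out(
  rows=[
    [0.3,0,0,0,0,0,-0.4],
    [0.6,0,0,0,0,0,-0.4],
    [0.8,0,0,0,0,0,-0.4],
    [0.838,0,0,0,0,0,-0.4],
    [0.838,0,0,0,0,0,-0.4],
    [0.838,0,0,0,0,0,-0.4],
  ],
)

```text
clock: 5.38
position: [511.3, 2.0, 308.7]
ee_rot: [0.708, -0.706, 0.0, -0.0]
contact_force: [-0.2, -0.8, -1.5]
gripper_width: 55.2
grasp_force: 64.2
```

Run:
```python
from h import *
s=arm.read_state();p=s['position'];print(s['clock'],p,s['ee_rot'])
im,d,c=wrist()
W=wworld(d,c);t=W.reshape(-1,3);z=t[:,2]
for lo,hi in((-60,-20),(20,45),(85,125)):
    m=(z>67)&(z<78)&(abs(t[:,0]-510)<40)&(t[:,1]>lo)&(t[:,1]<hi);q=t[m]
    if len(q)>20: print(len(q),q.mean(0).round(1),cv2.minAreaRect(q[:,:2].astype('f4')))
m=(abs(t[:,0]-p[0])<27)&(abs(t[:,1]-p[1])<50)&(z>130)&(z<180);q=t[m];print(np.percentile(q,[1,50],axis=0))
```

```text
5.375 [511.25309987   1.99119119 308.74063724] [ 7.07817839e-01 -7.06394973e-01  6.36518761e-05 -2.10947814e-04]
384 [510.8 -36.4  74.5] ((511.0964050292969, -36.009647369384766), (31.270421981811523, 4.370920658111572), 0.17947432398796082)
[[484.86934156 -27.63322672 135.11620633]
 [511.36777893  -9.01524429 165.95857242]]
```

>>> carry_out(
  rows=[
    [0.0075,0,0.15,0,0,0,-0.4],
    [0.0075,0,0.3,0,0,0,-0.4],
    [0.0075,0,0.4,0,0,0,-0.4],
    [0.0075,0,0.48,0,0,0,-0.4],
    [0.0075,0,0.54,0,0,0,-0.4],
    [0.0075,0,0.54,0,0,0,-0.4],
    [0.0075,0,0.54,0,0,0,-0.4],
  ],
)

```text
clock: 6.3
position: [511.3, -0.4, 201.2]
ee_rot: [0.707, -0.707, 0.0, -0.0]
contact_force: [0.2, 0.2, -1.7]
gripper_width: 55.1
grasp_force: 64.3
```

>>> carry_out(
  rows=[
    [0,0,0.02,0,0,0,-0.4],
    [0,0,0.036,0,0,0,-0.4],
    [0,0,0.04,0,0,0,-0.4],
    [0,0,0.04,0,0,0,-0.4],
  ],
)

```text
clock: 6.8
position: [511.1, -0.8, 193.9]
ee_rot: [0.707, -0.707, 0.0, -0.0]
contact_force: [-3.4, 0.3, 7.0]
gripper_width: 55.0
grasp_force: 65.3
```

Contact force is 7 N up, so the box is on the floor. Release, then rise.

>>> carry_out(
  rows=[
    [0,0,0.035,0,0,0,0],
    [0,0,0.03,0,0,0,0.4],
    [0,0,0.03,0,0,0,0.6],
    [0,0,0.02,0,0,0,0.6],
    [0,0,-0.1,0,0,0,0.6],
    [0,0,-0.4,0,0,0,1],
    [0,0,-0.7,0,0,0,1],
    [0,0,-0.7,0,0,0,1],
    [0,0,-0.7,0,0,0,1],
  ],
)

```text
clock: 7.92
position: [510.6, -0.9, 331.9]
ee_rot: [-0.707, 0.707, 0.001, -0.0]
contact_force: [-1.5, -0.3, -0.5]
gripper_width: 85.1
grasp_force: 0.0
```

Run:
```python
from h import *
s=arm.read_state();p=s['position'];print(s['clock'],p)
im,d,c=wrist();save('w4.png',im)
W=wworld(d,c);t=W.reshape(-1,3);z=t[:,2]
for lo,hi in((-60,-20),(20,45),(85,125)):
    m=(z>67)&(z<78)&(abs(t[:,0]-510)<40)&(t[:,1]>lo)&(t[:,1]<hi);q=t[m]
    if len(q)>20: print(len(q),q.mean(0).round(1),cv2.minAreaRect(q[:,:2].astype('f4')))
m=(abs(t[:,0]-510)<36)&(abs(t[:,1])<30)&(z>46)&(z<54);q=t[m];print('box',q.mean(0),q[:,2].std(),cv2.minAreaRect(q[:,:2].astype('f4')))
# rod from scene cam
a,dd=arm.get_image('scene');P=world('scene',dd);np.savez('i1.npz',a=a,d=dd)
```

```text
7.925 [510.55947421  -0.89297828 331.92139891]
307 [511.4 -36.4  74.4] ((510.95196533203125, -35.90745544433594), (4.43433141708374, 30.958921432495117), 89.96937561035156)
376 [510.6  33.1  73.7] ((510.6490173339844, 33.841163635253906), (31.448562622070312, 5.329531192779541), 0.12090330570936203)
308 [510.2 102.5  73.1] ((510.2705383300781, 103.16871643066406), (6.149467945098877, 32.682498931884766), 89.90534973144531)
box [510.60804358  -3.4088106   51.10686826] 0.7431074910141691 ((510.6341247558594, -1.9969673156738281), (55.41593933105469, 56.04936218261719), 0.3209567368030548)
```

The box is down and level at (510.6,-2.0), with its top at z=51. Next is the rod. I turn the tool half round so the wrist camera looks along the rod towards its nose.

>>> carry_out(
  rows=[
    [0.25,0.04,0,0,0,0.058,1],
    [0.5,0.08,0,0,0,0.116,1],
    [0.7,0.1,0,0,0,0.174,1],
    [0.95,0.145,0,0,0,0.232,1],
    [0.95,0.145,0,0,0,0.29,1],
    [0.95,0.145,0,0,0,0.348,1],
    [0.95,0.145,0,0,0,0.406,1],
    [0.95,0.145,0,0,0,0.443,1],
    [0.95,0.145,0,0,0,0.443,1],
  ],
)

```text
clock: 9.15
position: [481.8, -190.8, 331.0]
ee_rot: [-0.09, 0.996, 0.0, -0.002]
contact_force: [0.3, 0.2, -0.4]
gripper_width: 85.7
grasp_force: 0.0
```

>>> carry_out(
  rows=[
    [0.03,-0.2,0.1,0,0,0.058,1],
    [0.06,-0.4,0.1,0,0,0.116,1],
    [0.1,-0.6,0.1,0,0,0.174,1],
    [0.135,-0.748,0.1,0,0,0.232,1],
    [0.135,-0.748,0.1,0,0,0.29,1],
    [0.135,-0.748,0.1,0,0,0.348,1],
    [0.135,-0.748,0.1,0,0,0.406,1],
    [0.135,-0.748,0.1,0,0,0.443,1],
    [0.135,-0.748,0.1,0,0,0.443,1],
    [0.135,-0.748,0.1,0,0,0.443,1],
  ],
)

```text
clock: 10.4
position: [482.0, -342.8, 312.1]
ee_rot: [0.569, 0.822, -0.0, -0.001]
contact_force: [0.2, -0.4, -0.1]
gripper_width: 85.3
grasp_force: 0.0
```

Run:
```python
from h import *
s=arm.read_state();p=s['position'];m=R.from_quat(s['ee_rot']).as_matrix();print(s['clock'],p,s['joints'].round(2),np.degrees(np.arctan2(m[1,1],m[0,1])))
im,d,c=wrist();save('w5.png',im);np.savez('w5.npz',im=im,d=d,T=c['cam_to_world'],K=c['mtx'])
W=wworld(d,c)
t=W.reshape(-1,3);z=t[:,2];k=im.reshape(-1,3).max(1)
m=(z>18)&(z<27)&(k<100)&(abs(t[:,0]-480)<60)&(abs(t[:,1]+340)<60);q=t[m];print('handle',len(q),np.median(q[:,2]),cv2.minAreaRect(q[:,:2].astype('f4')))
m=(z>7)&(z<15)&(abs(t[:,0]-450)<60)&(t[:,1]>-300)&(t[:,1]<-100);q=t[m]
if len(q): print('rod',len(q),cv2.minAreaRect(q[:,:2].astype('f4')),cv2.fitLine(q[:,:2].astype('f4'),2,0,.01,.01).ravel())
```

```text
10.4 [ 482.04976209 -342.76359324  312.0821242 ] [-0.34  0.41 -0.2  -0.   -0.96 -2.44] 20.665552873576388
handle 1385 21.865421836850373 ((482.67279052734375, -343.8495178222656), (19.980958938598633, 60.885189056396484), 18.831859588623047)
rod 1626 ((446.8915710449219, -239.68443298339844), (10.218183517456055, 129.32456970214844), 19.37604331970215) [ 3.3010429e-01 -9.4394445e-01  4.4695493e+02 -2.4018349e+02]
```

View pics/w5.png

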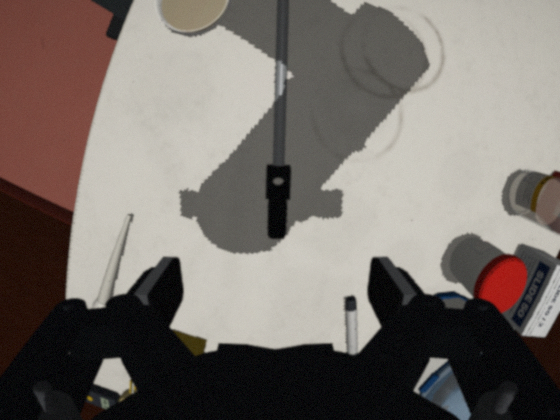

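The handle runs from pixel (278,166) to (277,237), with the rod going up the image. The rod yaw is about 19.1° and rod_handle is about (487,-356). I'll check the neighbours at (350,300) and (130,215) and compute the shift.

Run:
```python
from h import *
z=np.load('w5.npz');c=dict(mtx=z['K'],cam_to_world=z['T']);W=wworld(z['d'],c)
u=np.array([-np.sin(np.radians(19.1)),np.cos(np.radians(19.1))]);x=np.array([u[1],-u[0]])
o=np.array([487,-356.1])
for n,uu,v in[('mk',350,300),('mk2',350,330),('wh',130,216),('wh2',108,290)]:
    p=W[v,uu];q=p[:2]-o;print(n,p.round(1),'along',(q@u).round(1),'side',(q@x).round(1))
s=arm.read_state()['position'];print(tool([487-482,-356.1+342.3,0]),tool([487-s[0],-356.1-s[1],0]))
```

```text
mk [ 586.8 -412.7    8.1] along -86.1 side 75.8
mk2 [ 602.3 -444.5   11.4] along -121.3 side 80.0
wh [ 358.9 -406.5    7.6] along -5.7 side -137.6
wh2 [ 352.6 -492.3   15.1] along -84.8 side -171.6
[-0.0734 -0.0009 -0.    ] [-0.0711 -0.0004 -0.    ]
```

>>> carry_out(
  rows=[
    [-0.072,0,0.1,0,0,0.0083,0],
    [-0.072,0,0.4,0,0,0.0083,0],
    [-0.072,0,0.6,0,0,0.0083,0],
    [-0.072,0,0.65,0,0,0.0083,0],
    [-0.072,0,0.672,0,0,0.0083,0],
    [-0.072,0,0.672,0,0,0.0083,0],
  ],
)

```text
clock: 11.2
position: [487.8, -356.5, 179.8]
ee_rot: [0.58, 0.814, 0.0, 0.001]
contact_force: [-0.3, 0.2, 0.5]
gripper_width: 42.7
grasp_force: 0.0
```

>>> carry_out(
  rows=[
    [0,0,0,0,0,0,-0.5],
    [0,0,0,0,0,0,-1],
    [0,0,0,0,0,0,-1],
    [0,0,0,0,0,0,-1],
    [0,0,0,0,0,0,-1],
    [0,0,0,0,0,0,-1],
  ],
)

```text
clock: 11.95
position: [487.7, -356.5, 180.0]
ee_rot: [0.58, 0.814, 0.0, 0.001]
contact_force: [-0.8, 1.4, 5.8]
gripper_width: 14.1
grasp_force: 62.3
```

Gripped. Lift, square it to the rack and bring it in front of the first hole.

>>> carry_out(
  rows=[
    [0,0,-0.1,0,0,0,-1],
    [0,0,-0.25,0,0,0,-1],
    [0,0,-0.41,0,0,0,-1],
    [0.15,0.1,-0.41,0,0,0.04,-1],
    [0.3,0.2,-0.41,0,0,0.08,-1],
    [0.359,0.254,-0.41,0,0,0.1044,-1],
    [0.359,0.254,-0.41,0,0,0.1044,-1],
    [0.359,0.254,-0.41,0,0,0.1044,-1],
  ],
)

```text
clock: 12.95
position: [511.5, -272.2, 260.2]
ee_rot: [0.705, 0.709, -0.0, -0.0]
contact_force: [0.6, -0.7, -0.7]
gripper_width: 14.4
grasp_force: 61.4
```

Run:
```python
from h import *
s=arm.read_state();p=s['position'];m=R.from_quat(s['ee_rot']).as_matrix();print(s['clock'],p,np.degrees(np.arctan2(m[1,1],m[0,1])),s['contact_force'])
im,d,c=wrist();save('w6.png',im);np.savez('w6.npz',im=im,d=d,T=c['cam_to_world'],K=c['mtx'])
t=wworld(d,c).reshape(-1,3);z=t[:,2]
for lo,hi in((-225,-190),(-190,-150),(-150,-110),(-110,-60)):
    m=(z>70)&(z<110)&(abs(t[:,0]-512)<30)&(t[:,1]>lo)&(t[:,1]<hi);q=t[m]
    if len(q)>10:
        k=q[q[:,2]>np.percentile(q[:,2],90)-1.5];print(lo,len(q),'top',k.mean(0).round(2),'rng x',q[:,0].min().round(1),q[:,0].max().round(1),'ymax',q[:,1].max().round(1))
for lo,hi in((-60,-20),(20,45),(85,125)):
    m=(z>67)&(z<78)&(abs(t[:,0]-510)<40)&(t[:,1]>lo)&(t[:,1]<hi);q=t[m]
    if len(q)>20: print(len(q),q.mean(0).round(1),cv2.minAreaRect(q[:,:2].astype('f4')))
```

```text
12.95 [ 511.47973113 -272.17000996  260.20577002] 0.2724645938402843 [ 0.6172805  -0.74692663 -0.69417614]
-225 1797 top [ 510.5  -207.32   90.16] rng x 505.6 515.4 ymax -190.1
-190 1911 top [ 510.32 -171.49   90.23] rng x 505.3 515.6 ymax -150.3
```

View pics/w6.png

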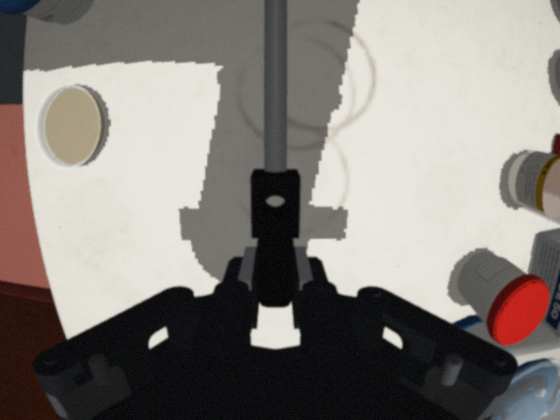

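The rod is level in pitch and yaw, with its axis 175 mm below the TCP. I pass high over the rack to see the lugs and rod in the same picture and cancel the camera bias.

>>> carry_out(
  rows=[
    [0,0,-0.2,0,0,0,-1],
    [0.3,0,-0.2,0,0,0,-1],
    [0.6,0,-0.2,0,0,0,-1],
    [0.86,0,-0.2,0,0,0,-1],
    [0.86,0,-0.2,0,0,0,-1],
    [0.86,0,-0.2,0,0,0,-1],
  ],
)

```text
clock: 13.75
position: [510.9, -134.9, 297.4]
ee_rot: [0.692, 0.721, 0.018, -0.017]
contact_force: [-0.5, 0.2, -1.2]
gripper_width: 14.7
grasp_force: 61.4
```

Run:
```python
from h import *
s=arm.read_state();p=s['position'];m=R.from_quat(s['ee_rot']).as_matrix();print(s['clock'],p,np.degrees(np.arctan2(m[1,1],m[0,1])),s['contact_force'])
im,d,c=wrist();save('w7.png',im);np.savez('w7.npz',im=im,d=d,T=c['cam_to_world'],K=c['mtx'])
t=wworld(d,c).reshape(-1,3);z=t[:,2]
m=(z>115)&(z<140)&(abs(t[:,0]-511)<12)&(t[:,1]>p[1]+60)&(t[:,1]<p[1]+205)
q=t[m];print('rod',len(q),q[:,1].min(),q[:,1].max())
for lo in range(int(q[:,1].min()),int(q[:,1].max()),15):
    k=q[(q[:,1]>=lo)&(q[:,1]<lo+15)];print(lo,((k[:,0].min()+k[:,0].max())/2).round(2),np.percentile(k[:,2],85).round(2))
for lo,hi in((-60,-20),(15,50),(85,125)):
    m=(z>67)&(z<78)&(abs(t[:,0]-510)<40)&(t[:,1]>lo)&(t[:,1]<hi);q=t[m]
    if len(q)>20: print(len(q),q.mean(0).round(1),cv2.minAreaRect(q[:,:2].astype('f4')),'x',np.percentile(q[:,0],[1,99]))
```

```text
13.75 [ 510.8980177  -134.93483851  297.39372529] 2.3535407889572837 [-0.46013208  0.18907825 -1.20477167]
rod 3509 -74.8494660303179 -4.593064955506186
-74 507.86 131.02
-59 507.32 131.79
-44 506.67 132.57
-29 505.98 133.34
-14 505.5 133.95
271 [514.3 -36.6  74.2] ((511.145751953125, -36.2943115234375), (32.3104362487793, 4.478623867034912), 0.4809442162513733) x [495.34340717 527.13785099]
```

Run:
```python
from h import *
print(arm.read_state()['joints'].round(3))
```

```text
[ 0.036  0.332 -0.348 -0.065 -0.889 -3.096]
```

Joint 6 is at its limit (-3.096), so the half-turned grasp can't reach home. I'll lay the rod back where it was (a known clear spot) and regrasp it the other way round.

>>> carry_out(
  rows=[
    [-0.3,0,0,0,0,0,-1],
    [-0.6,0,0,0,0,0,-1],
    [-0.69,0,0,0,0,0,-1],
    [-0.69,0,0,0,0,0,-1],
    [-0.69,0,0,0,0,0,-1],
  ],
)

```text
clock: 14.42
position: [516.4, -271.5, 290.3]
ee_rot: [0.692, 0.721, 0.019, -0.017]
contact_force: [0.2, -0.2, -0.9]
gripper_width: 14.6
grasp_force: 61.4
```

```bash
cat >> h.py <<'E'
def st():
    s=arm.read_state();m=R.from_quat(s['ee_rot']).as_matrix();y=np.degrees(np.arctan2(-m[1,1],-m[0,1]))
    print(s['clock'],s['position'].round(2),'yaw',y.round(2),'z',m[:,2].round(4),'F',s['contact_force'].round(1),s['gripper_width'],s['joints'].round(2));return s
def goto(x,y,z,yw):
    s=st();Rt=R.from_euler('z',yw,degrees=True)*R.from_matrix([[0,-1,0],[-1,0,0],[0,0,-1]]);R0=R.from_quat(s['ee_rot'])
    print('move',(R0.inv().apply(np.array([x,y,z])-s['position'])/200).round(4),'turn',((R0.inv()*Rt).as_rotvec()/np.pi).round(4))
E
python3 -c "
from h import *
goto(487.6,-356.5,262,19.1-180)"
```

```text
14.425 [ 516.42 -271.5   290.33] yaw -177.62 z [ 5.000e-04  5.090e-02 -9.987e-01] F [ 0.2 -0.2 -0.9] 14.559727482621891 [-0.22  0.42 -0.22 -0.06 -0.94 -2.85]
move [-0.4253 -0.162   0.1197] turn [ 0.0032 -0.016  -0.0928]
```

>>> carry_out(
  rows=[
    [-0.2,-0.08,0.06,0.0032,-0.016,-0.045,-1],
    [-0.4253,-0.162,0.1197,0.0032,-0.016,-0.0928,-1],
    [-0.4253,-0.162,0.1197,0.0032,-0.016,-0.0928,-1],
    [-0.4253,-0.162,0.1197,0.0032,-0.016,-0.0928,-1],
    [-0.4253,-0.162,0.1197,0.0032,-0.016,-0.0928,-1],
  ],
)

```text
clock: 15.05
position: [488.6, -355.7, 262.9]
ee_rot: [0.579, 0.815, 0.0, 0.001]
contact_force: [-0.0, -0.4, -0.8]
gripper_width: 14.5
grasp_force: 61.4
```

```bash
python3 -c "
from h import *
goto(487.6,-356.5,181,19.1-180)"
```

```text
15.05 [ 488.58 -355.7   262.87] yaw -160.8 z [ 1.7e-03 -9.0e-04 -1.0e+00] F [-0.  -0.4 -0.8] 14.519343867266127 [-0.36  0.48 -0.23  0.   -0.86 -2.45]
move [-0.0016 -0.0065  0.4093] turn [0.0004 0.0004 0.0005]
```

>>> carry_out(
  rows=[
    [0,0,0.2,0,0,0,-1],
    [0,0,0.35,0,0,0,-1],
    [0,0,0.4,0,0,0,-1],
    [0,0,0.41,0,0,0,-1],
    [0,0,0.41,0,0,0,-1],
    [0,0,0.41,0,0,0,-0.6],
    [0,0,0.41,0,0,0,0],
    [0,0,0.41,0,0,0,0],
    [0,0,0.2,0,0,0,0],
    [0,0,0,0,0,0,0],
    [0,0,-0.05,0,0,0,0],
  ],
)

```text
clock: 16.42
position: [488.5, -357.3, 275.5]
ee_rot: [0.58, 0.815, 0.0, 0.003]
contact_force: [-0.5, -0.4, -0.1]
gripper_width: 42.6
grasp_force: 0.0
```

>>> carry_out(
  rows=[
    [0,0,0,0,0,-0.058,0],
    [0,0,0,0,0,-0.116,0],
    [0,0,0,0,0,-0.174,0],
    [0,0,0,0,0,-0.232,0],
    [0,0,0,0,0,-0.29,0],
    [0,0,0,0,0,-0.348,0],
    [0,0,0,0,0,-0.406,0],
    [0,0,0,0,0,-0.464,0],
    [0,0,0,0,0,-0.5,0],
  ],
)

```text
clock: 17.55
position: [487.6, -356.8, 271.2]
ee_rot: [-0.168, 0.986, 0.0, -0.0]
contact_force: [0.0, 0.3, -0.2]
gripper_width: 42.8
grasp_force: 0.0
```

>>> carry_out(
  rows=[
    [0,0,0,0,0,-0.058,0],
    [0,0,0,0,0,-0.116,0],
    [0,0,0,0,0,-0.174,0],
    [0,0,0,0,0,-0.232,0],
    [0,0,0,0,0,-0.29,0],
    [0,0,0,0,0,-0.348,0],
    [0,0,0,0,0,-0.406,0],
    [0,0,0,0,0,-0.464,0],
    [0,0,0,0,0,-0.5,0],
    [0,0,0,0,0,-0.5,0],
  ],
)

```text
clock: 18.8
position: [487.6, -356.8, 271.4]
ee_rot: [0.814, -0.581, -0.0, 0.0]
contact_force: [-0.3, -0.4, 0.4]
gripper_width: 42.9
grasp_force: 0.0
```

Run:
```python
from h import *
goto(487.8,-356.5,179.5,19.1)
im,d,c=wrist();save('w8.png',im)
t=wworld(d,c).reshape(-1,3);z=t[:,2];k=im.reshape(-1,3).max(1)
m=(z>18)&(z<27)&(k<100)&(abs(t[:,0]-480)<60)&(abs(t[:,1]+340)<60);q=t[m];print('handle',len(q),np.median(q[:,2]),cv2.minAreaRect(q[:,:2].astype('f4')))
b,e=arm.get_image('scene');P=world('scene',e);s=P[280:330,295:395].reshape(-1,3);k=b[280:330,295:395].reshape(-1,3).max(1)
m=(s[:,2]>15)&(s[:,2]<30)&(k<90);print(cv2.minAreaRect(s[m][:,:2].astype('f4')))
```

```text
18.8 [ 487.61 -356.79  271.36] yaw 19.01 z [-9.e-04  3.e-04 -1.e+00] F [-0.3 -0.4  0.4] 42.89679840641223 [-0.36  0.47 -0.22  0.   -0.88  0.7 ]
move [-0.0008 -0.0017  0.4593] turn [ 0.0002  0.0002 -0.0005]
handle 1846 21.91466332898095 ((483.4443359375, -345.08721923828125), (19.391002655029297, 62.72589874267578), 18.34952163696289)
((483.43212890625, -343.06622314453125), (21.892864227294922, 61.234798431396484), 20.62843132019043)
```

>>> carry_out(
  rows=[
    [0,0,0.25,0,0,0,0],
    [0,0,0.4,0,0,0,0],
    [0,0,0.45,0,0,0,0],
    [0,0,0.459,0,0,0,0],
    [0,0,0.459,0,0,0,0],
    [0,0,0.459,0,0,0,-0.6],
    [0,0,0.459,0,0,0,-1],
    [0,0,0.459,0,0,0,-1],
    [0,0,0.459,0,0,0,-1],
    [0,0,0.459,0,0,0,-1],
    [0,0,0.459,0,0,0,-1],
  ],
)

```text
clock: 20.27
position: [488.4, -357.1, 181.7]
ee_rot: [0.815, -0.58, 0.001, -0.0]
contact_force: [-1.1, 1.2, 6.0]
gripper_width: 14.2
grasp_force: 62.0
```

Run:
```python
from h import *
goto(512.2,-285,262,0.27)
```

```text
20.275 [ 488.39 -357.07  181.68] yaw 19.12 z [ 0.0024 -0.0016 -1.    ] F [-1.1  1.2  6. ] 14.214320119316978 [-0.36  0.59 -0.29  0.   -0.69  0.7 ]
move [-0.3006 -0.2312 -0.4019] turn [-0.0007 -0.0006  0.1047]
```

>>> carry_out(
  rows=[
    [0,0,-0.1,0,0,0,-1],
    [0,0,-0.25,0,0,0,-1],
    [0,0,-0.4,0,0,0,-1],
    [-0.1,-0.08,-0.4,0,0,0.04,-1],
    [-0.2,-0.16,-0.4,0,0,0.08,-1],
    [-0.3,-0.231,-0.4,0,0,0.1047,-1],
    [-0.3,-0.231,-0.4,0,0,0.1047,-1],
    [-0.3,-0.231,-0.4,0,0,0.1047,-1],
    [-0.3,-0.231,-0.4,0,0,0.1047,-1],
  ],
)

```text
clock: 21.4
position: [511.6, -285.7, 260.1]
ee_rot: [0.708, -0.706, 0.0, 0.0]
contact_force: [0.0, -0.1, -0.9]
gripper_width: 14.4
grasp_force: 61.2
```

```bash
cat > rodlug.py <<'E'
from h import *
def ana(name):
    im,d=arm.get_image(name);t=world(name,d).reshape(-1,3);z=t[:,2];g=im.reshape(-1,3)
    p=arm.read_state()['position'];zr=p[2]-176.7
    m=(abs(z-zr-3)<6)&(abs(t[:,0]-511)<14)&(t[:,1]>p[1]+50)&(t[:,1]<min(p[1]+195,-42))
    q=t[m];l=cv2.fitLine(q.astype('f4'),cv2.DIST_L2,0,.01,.01).ravel()
    k=lambda y:(l[3:]+l[:3]*(y-l[4])/l[1]).round(2)
    print(name,'rod',len(q),q[:,1].max().round(1),'at -80',k(-80),'at -200',k(-200))
    for lo,hi in((-50,-20),(20,48),(90,118)):
        m=(z>64)&(z<78)&(abs(t[:,0]-510)<25)&(t[:,1]>lo)&(t[:,1]<hi);q=t[m]
        if len(q)>8: print('  lug',len(q),q.mean(0).round(1),'x',np.percentile(q[:,0],[2,98]).round(1),'ztop',q[:,2].max().round(1))
    return im,d
if __name__=='__main__':
    st()
    for n in('scene','side'):
        im,d=ana(n);np.savez('rl_'+n+'.npz',im=im,d=d);save('rl_'+n+'.png',im)
E
python3 rodlug.py
```

```text
21.4 [ 511.62 -285.74  260.15] yaw 0.22 z [ 2.e-04 -4.e-04 -1.e+00] F [ 0.  -0.1 -0.9] 14.444453969285847 [-0.23  0.46 -0.27  0.   -0.84  0.24]
scene rod 223 -91.0 at -80 [508.83 -80.    84.34] at -200 [ 509.34 -200.     84.53]
  lug 34 [509.6 -35.9  70.4] x [495.8 525.4] ztop 75.4
  lug 33 [509.1  33.8  70.2] x [494.6 525.5] ztop 74.8
  lug 29 [508.9 104.2  69.8] x [495.9 525.3] ztop 73.7
side rod 106 -91.1 at -80 [509.53 -80.    86.04] at -200 [ 509.56 -200.     86.87]
  lug 57 [509.5 -34.1  71. ] x [495.  526.1] ztop 77.2
  lug 62 [509.4  35.8  70.6] x [494.8 524.4] ztop 76.1
  lug 74 [510.4 105.8  70.9] x [494.2 526.1] ztop 75.6
```

Run:
```python
from h import *
s=st();p=s['position'];im,d,c=wrist();save('w9.png',im);t=wworld(d,c).reshape(-1,3);z=t[:,2]
for a in range(-40,80,8):
    m=(z>60)&(z<110)&(abs(t[:,0]-511)<16)&(t[:,1]>p[1]+a)&(t[:,1]<p[1]+a+8);q=t[m]
    if len(q)>15: print(a,len(q),'x',np.percentile(q[:,0],[1,99]).round(2),'z',np.percentile(q[:,2],[50,95]).round(1))
```

```text
21.5 [ 511.65 -285.7   260.17] yaw 0.2 z [ 4.e-04 -4.e-04 -1.e+00] F [-0.4 -0.1 -0.3] 13.852365053265236 [-0.23  0.46 -0.27  0.   -0.84  0.24]
-24 515 x [504.32 517.6 ] z [94.7 99.9]
-16 1239 x [495.41 526.57] z [100.4 108.4]
-8 576 x [503.84 526.23] z [100.5 108.2]
0 511 x [503.78 518.03] z [100.5 102.7]
8 420 x [503.77 517.89] z [100.3 101.5]
16 541 x [502.78 518.88] z [100.3 101.5]
24 319 x [501.07 520.53] z [100.6 101.5]
32 573 x [501.39 520.19] z [ 99.9 101.2]
```

View pics/rl_side.png

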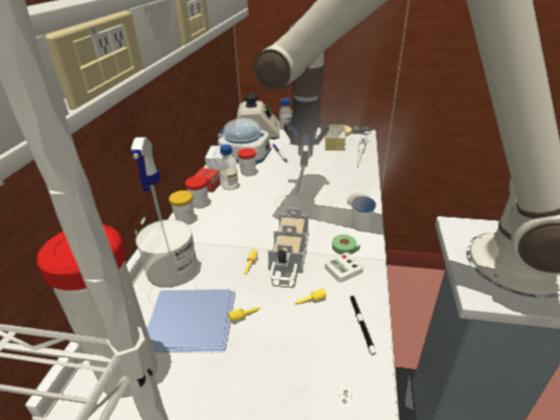

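The side view shows the rod at (303,170) pointing at the rack's first lug at (296,213). One of the yellow look-alikes now lies at (243,315); everything else is as before. By the wrist measurement the rod needs +1 mm in x and 20.6 mm down. I approach the hole.

>>> carry_out(
  rows=[
    [0,-0.005,0.08,0,0,0,-1],
    [0,-0.005,0.103,0,0,0,-1],
    [-0.1,-0.005,0.103,0,0,0,-1],
    [-0.2,-0.005,0.103,0,0,0,-1],
    [-0.2,-0.005,0.103,0,0,0,-1],
    [-0.2,-0.005,0.103,0,0,0,-1],
  ],
)

```text
clock: 22.3
position: [513.0, -244.5, 240.1]
ee_rot: [0.709, -0.705, 0.001, -0.0]
contact_force: [0.8, -0.6, -1.2]
gripper_width: 14.3
grasp_force: 61.2
```

```bash
sed -i 's/,-42))/,-48))/' rodlug.py; python3 rodlug.py
python3 - <<'E'
from h import *
o=np.zeros((500,800,3),'u1')
a=np.load('rl_scene.npz')['im'];b=np.load('rl_side.npz')['im']
o[:,:400]=cv2.resize(a[200:300,240:320],(400,500),interpolation=2);o[:,400:]=cv2.resize(b[170:270,260:340],(400,500),interpolation=2);save('cmp.png',o)
E
```

```text
22.3 [ 513.01 -244.5   240.13] yaw 0.32 z [ 1.3e-03 -7.0e-04 -1.0e+00] F [ 0.8 -0.6 -1.2] 14.29703719924839 [-0.16  0.46 -0.34  0.   -0.77  0.16]
scene rod 202 -50.6 at -80 [510.44 -80.    64.34] at -200 [ 510.72 -200.     64.32]
  lug 31 [510.6 -35.5  70.2] x [495.5 526.5] ztop 74.1
  lug 33 [509.7  34.5  69.6] x [495.1 526.4] ztop 74.7
  lug 31 [509.8 104.5  69.6] x [495.4 525.4] ztop 73.8
side rod 118 -50.7 at -80 [510.92 -80.    66.17] at -200 [ 510.91 -200.     67.04]
  lug 58 [509.7 -34.1  70.9] x [494.9 526. ] ztop 76.1
  lug 58 [509.3  35.8  71.1] x [495.  524.5] ztop 76.6
  lug 75 [510.1 106.   71. ] x [494.1 526. ] ztop 76.0
```

View pics/cmp.png

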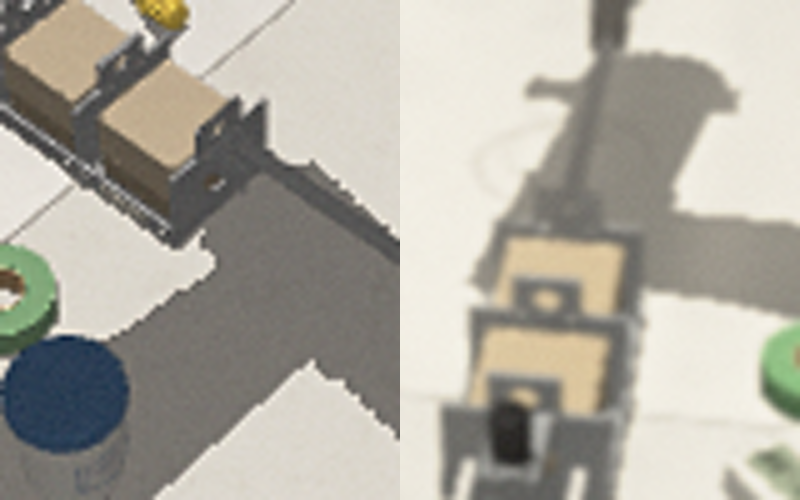

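The rod is lined up with the first lug in both views. I'll advance slowly and watch the force.

>>> carry_out(
  rows=[
    [-0.015,0,0,0,0,0,-1],
    [-0.03,0,0,0,0,0,-1],
    [-0.045,0,0,0,0,0,-1],
    [-0.06,0,0,0,0,0,-1],
    [-0.06,0,0,0,0,0,-1],
  ],
)

```text
clock: 23.02
position: [512.7, -232.9, 239.7]
ee_rot: [0.709, -0.705, 0.0, -0.0]
contact_force: [0.0, -0.3, -0.8]
gripper_width: 14.4
grasp_force: 61.2
```

>>> carry_out(
  rows=[
    [-0.02,0,0,0,0,0,-1],
    [-0.04,0,0,0,0,0,-1],
    [-0.06,0,0,0,0,0,-1],
    [-0.08,0,0,0,0,0,-1],
    [-0.08,0,0,0,0,0,-1],
  ],
)

```text
clock: 23.65
position: [512.6, -216.8, 239.7]
ee_rot: [0.709, -0.705, 0.0, -0.0]
contact_force: [0.9, 0.4, -1.7]
gripper_width: 14.3
grasp_force: 61.2
```

>>> carry_out(
  rows=[
    [-0.04,0,0,0,0,0,-1],
    [-0.08,0,0,0,0,0,-1],
    [-0.12,0,0,0,0,0,-1],
    [-0.16,0,0,0,0,0,-1],
    [-0.19,0,0,0,0,0,-1],
    [-0.22,0,0,0,0,0,-1],
    [-0.22,0,0,0,0,0,-1],
  ],
)

```text
clock: 24.52
position: [512.5, -172.7, 239.7]
ee_rot: [0.709, -0.705, 0.0, -0.0]
contact_force: [0.5, 0.5, -0.2]
gripper_width: 14.1
grasp_force: 61.2
```

Run:
```python
from h import *
st();a,_=arm.get_image('scene');b,_=arm.get_image('side');o=np.zeros((500,800,3),'u1')
o[:,:400]=cv2.resize(a[170:270,220:300],(400,500),interpolation=2);o[:,400:]=cv2.resize(b[170:270,250:330],(400,500),interpolation=2);save('cmp2.png',o)
```

```text
24.525 [ 512.47 -172.7   239.7 ] yaw 0.29 z [ 5.e-04 -5.e-04 -1.e+00] F [ 0.5  0.5 -0.2] 14.137386225787095 [-0.02  0.42 -0.41  0.   -0.74  0.03]
```

View pics/cmp2.png

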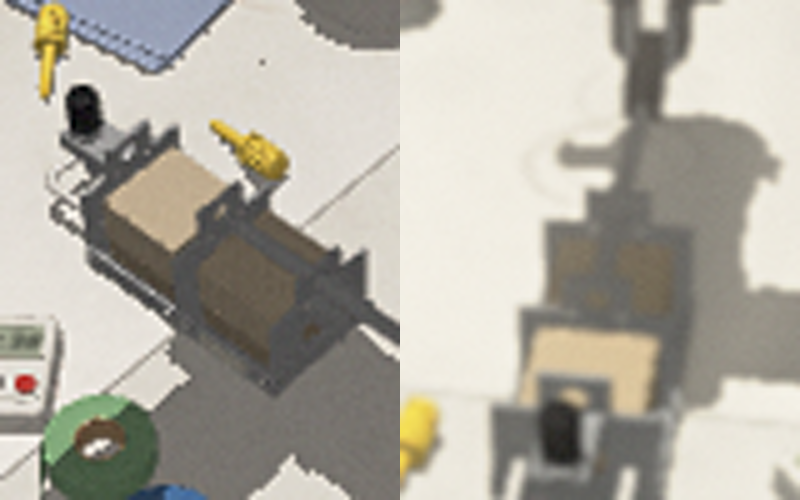

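The rod is through the first lug, with its nose near the middle one (scene crop (235,205)). I continue slowly.

>>> carry_out(
  rows=[
    [-0.02,0,0,0,0,0,-1],
    [-0.04,0,0,0,0,0,-1],
    [-0.06,0,0,0,0,0,-1],
    [-0.08,0,0,0,0,0,-1],
    [-0.1,0,0,0,0,0,-1],
    [-0.1,0,0,0,0,0,-1],
  ],
)

```text
clock: 25.38
position: [512.4, -152.8, 239.7]
ee_rot: [0.709, -0.705, 0.0, 0.0]
contact_force: [-0.0, -0.4, -1.2]
gripper_width: 14.0
grasp_force: 61.2
```

>>> carry_out(
  rows=[
    [-0.04,0,0,0,0,0,-1],
    [-0.08,0,0,0,0,0,-1],
    [-0.12,0,0,0,0,0,-1],
    [-0.16,0,0,0,0,0,-1],
    [-0.2,0,0,0,0,0,-1],
    [-0.23,0,0,0,0,0,-1],
    [-0.23,0,0,0,0,0,-1],
  ],
)

```text
clock: 26.25
position: [512.2, -106.7, 239.6]
ee_rot: [0.709, -0.705, 0.0, -0.0]
contact_force: [-0.3, -0.7, -0.7]
gripper_width: 14.4
grasp_force: 61.2
```

>>> carry_out(
  rows=[
    [-0.02,0,0,0,0,0,-1],
    [-0.04,0,0,0,0,0,-1],
    [-0.06,0,0,0,0,0,-1],
    [-0.08,0,0,0,0,0,-1],
    [-0.1,0,0,0,0,0,-1],
    [-0.1,0,0,0,0,0,-1],
  ],
)

```text
clock: 27.0
position: [512.1, -86.8, 239.6]
ee_rot: [0.709, -0.705, 0.0, -0.0]
contact_force: [-0.2, -0.4, -0.4]
gripper_width: 14.1
grasp_force: 61.2
```

>>> carry_out(
  rows=[
    [-0.01,0,0,0,0,0,-1],
    [-0.02,0,0,0,0,0,-1],
    [-0.03,0,0,0,0,0,-1],
    [-0.03,0,0,0,0,0,-1],
  ],
)

```text
clock: 27.5
position: [512.1, -81.8, 239.7]
ee_rot: [0.709, -0.705, 0.001, 0.001]
contact_force: [0.7, -5.2, -0.9]
gripper_width: 14.2
grasp_force: 61.1
```

Contact at -5 N in y: the handle is home. Release, rise, and look at the handle hole.

>>> carry_out(
  rows=[
    [-0.005,0,0,0,0,0,-1],
    [-0.003,0,0,0,0,0,-0.8],
    [0,0,0,0,0,0,-0.4],
    [0,0,0,0,0,0,0],
    [0,0,0,0,0,0,0],
    [0,0,-0.15,0,0,0,0],
    [0,0,-0.3,0,0,0,0],
    [0,0,-0.4,0,0,0,0],
    [0,0,-0.4,0,0,0,0],
    [0,0,-0.4,0,0,0,0],
  ],
)

```text
clock: 28.75
position: [511.6, -80.9, 318.7]
ee_rot: [0.709, -0.706, -0.0, 0.0]
contact_force: [-0.9, -0.1, 1.0]
gripper_width: 42.5
grasp_force: 0.0
```

```bash
cat > hole.py <<'E'
from h import *
s=st();p=s['position'];im,d,c=wrist();save('w10.png',im);np.savez('w10.npz',im=im,d=d,T=c['cam_to_world'],K=c['mtx'])
W=wworld(d,c);t=W.reshape(-1,3);z=t[:,2]
m=(z>74)&(z<85)&(abs(t[:,0]-511)<14)&(t[:,1]>-110)&(t[:,1]<-25);q=t[m];print('handle top',len(q),np.median(q[:,2]),cv2.minAreaRect(q[:,:2].astype('f4')))
m=m&(t[:,1]>-66)&(t[:,1]<-39);q=t[m];print('block',cv2.minAreaRect(q[:,:2].astype('f4')))
# hole: pixels around block whose depth is lower
m=(abs(W[...,0]-511)<7)&(abs(W[...,1]+51)<8)&(W[...,2]<76)
if m.sum(): v,u=np.nonzero(m);print('hole px',m.sum(),u.mean(),v.mean(),wpts([[u.mean(),v.mean()]],80,c),wpts([[u.min(),v.min()],[u.max(),v.max()]],80,c).round(1).tolist())
for lo,hi in((-42,-28),(20,48)):
    m=(z>67)&(z<78)&(abs(t[:,0]-510)<25)&(t[:,1]>lo)&(t[:,1]<hi);q=t[m]
    if len(q)>8: print('lug',len(q),cv2.minAreaRect(q[:,:2].astype('f4')))
E
python3 hole.py
```

```text
28.75 [511.56 -80.94 318.69] yaw 0.25 z [-1.1e-03 -2.0e-04 -1.0e+00] F [-0.9 -0.1  1. ] 42.466002028744626 [ 0.16  0.29 -0.37  0.   -0.91 -0.15]
handle top 2121 78.7253930549013 ((511.0495300292969, -67.49766540527344), (27.285614013671875, 66.29946899414062), 0.5828914642333984)
block ((509.2243347167969, -52.29998016357422), (21.73084259033203, 27.2183780670166), 1.6189355850219727)
hole px 113 274.78761061946904 263.08849557522126 [[510.5906361  -52.59183107  80.        ]] [[514.7, -56.5, 80.0], [506.2, -48.0, 80.0]]
lug 229 ((510.71929931640625, -34.442039489746094), (31.71415138244629, 12.362187385559082), 7.346518039703369)
lug 78 ((510.7456359863281, 26.686830520629883), (12.680604934692383, 28.91977882385254), 89.17335510253906)
```

>>> carry_out(
  rows=[
    [-0.3,0.002,0,0,0,0,0],
    [-0.6,0.004,0,0,0,0,0],
    [-0.9,0.005,0,0,0,0,0],
    [-0.95,0.005,0,0,0,0,0],
    [-0.95,0.005,0,0,0,0,0],
    [-0.95,0.005,0,0,0,0,0],
  ],
)

```text
clock: 29.55
position: [510.0, 107.9, 318.9]
ee_rot: [0.708, -0.706, 0.0, 0.001]
contact_force: [-0.5, 0.1, 0.6]
gripper_width: 43.0
grasp_force: 0.0
```

```bash
cat > pin.py <<'E'
from h import *
s=st();p=s['position'];im,d,c=wrist();save('w11.png',im)
W=wworld(d,c);t=W.reshape(-1,3);z=t[:,2]
k=im.reshape(-1,3).max(1)
m=(z>79)&(z<90)&(abs(t[:,0]-510)<20)&(abs(t[:,1]-137)<20);q=t[m];print('knob',len(q),np.median(q[:,2]),cv2.minEnclosingCircle(q[:,:2].astype('f4')),q[:,:2].mean(0))
v,u=np.nonzero(m.reshape(d.shape));
for Z in(83.5,):print(wpts([[u.mean(),v.mean()]],Z,c))
m=(z>67)&(z<78)&(abs(t[:,0]-510)<25)&(abs(t[:,1]-103)<8);q=t[m];print('lug',len(q),cv2.minAreaRect(q[:,:2].astype('f4')))
E
python3 pin.py
```

```text
29.55 [510.01 107.87 318.92] yaw 0.17 z [-9.0e-04 -1.2e-03 -1.0e+00] F [-0.5  0.1  0.6] 43.01732106726231 [ 0.52  0.29 -0.37  0.   -0.91 -0.52]
knob 473 84.23067814922351 ((509.9496765136719, 137.19300842285156), 9.259560585021973) [510.10938356 135.9735392 ]
[[510.1103512  136.07371493  83.5       ]]
lug 417 ((510.6168212890625, 101.83055877685547), (30.706790924072266, 14.440974235534668), 15.95412826538086)
```

>>> carry_out(
  rows=[
    [-0.1465,-0.0035,0,0,0,0,0],
    [-0.1465,-0.0035,0.15,0,0,0,0],
    [-0.1465,-0.0035,0.3,0,0,0,0],
    [-0.1465,-0.0035,0.4,0,0,0,0],
    [-0.1465,-0.0035,0.4195,0,0,0,0],
    [-0.1465,-0.0035,0.4195,0,0,0,0],
  ],
)

```text
clock: 30.35
position: [511.1, 137.6, 236.0]
ee_rot: [0.708, -0.706, 0.0, -0.0]
contact_force: [-0.0, -0.4, -0.3]
gripper_width: 42.7
grasp_force: 0.0
```

>>> carry_out(
  rows=[
    [0,0,0,0,0,0,-0.4],
    [0,0,0,0,0,0,-0.8],
    [0,0,0,0,0,0,-1],
    [0,0,0,0,0,0,-1],
    [0,0,0,0,0,0,-1],
  ],
)

```text
clock: 30.98
position: [511.1, 138.3, 236.8]
ee_rot: [0.709, -0.705, 0.001, -0.001]
contact_force: [-0.3, -0.7, 5.8]
gripper_width: 16.3
grasp_force: 58.7
```

```bash
python3 -c "
from h import *
st()"
```

```text
30.975 [511.15 138.32 236.79] yaw 0.28 z [ 2.4e-03  1.0e-04 -1.0e+00] F [-0.3 -0.7  5.8] 16.261267213089848 [ 0.57  0.41 -0.44  0.   -0.72 -0.57]
```

>>> carry_out(
  rows=[
    [0,0,-0.06,0,0,0,-1],
    [0,0,-0.15,0,0,0,-1],
    [0,0,-0.28,0,0,0,-1],
    [0,0,-0.4,0,0,0,-1],
    [0,0,-0.4,0,0,0,-1],
    [0,0,-0.4,0,0,0,-1],
  ],
)

```text
clock: 31.72
position: [510.3, 138.1, 315.0]
ee_rot: [0.709, -0.706, -0.0, 0.0]
contact_force: [0.4, 0.3, -0.5]
gripper_width: 16.0
grasp_force: 58.6
```

```bash
cat > held.py <<'E'
from h import *
s=st();p=s['position'];im,d,c=wrist();save('w%d.png'%int(s['clock']*100),im);W=wworld(d,c);t=W.reshape(-1,3);q=t-p
for lo in range(-226,-140,6):
    m=(q[:,2]>lo)&(q[:,2]<lo+6)&(abs(q[:,0])<14)&(abs(q[:,1])<14);k=q[m]
    if len(k)>6: print(lo,len(k),'x',np.percentile(k[:,0],[2,98]).round(2),'y',np.percentile(k[:,1],[2,50]).round(2))
E
python3 held.py
```

```text
31.725 [510.26 138.08 315.01] yaw 0.23 z [-8.e-04 -6.e-04 -1.e+00] F [ 0.4  0.3 -0.5] 15.96377135659948 [ 0.57  0.31 -0.35  0.   -0.91 -0.57]
-214 28 x [-4.39  2.67] y [-4.92 -4.37]
-208 45 x [-4.32  3.11] y [-4.99 -4.27]
-202 43 x [-4.21  2.46] y [-4.97 -4.33]
-184 49 x [-8.28  6.56] y [-11.07  -9.33]
-178 226 x [-8.6   6.96] y [-10.95  -8.79]
-172 259 x [-13.2   12.71] y [-12.75  -9.32]
-166 343 x [-13.41  12.82] y [-12.87  -9.54]
-160 489 x [-13.1   12.94] y [-12.79  -9.08]
-154 1295 x [-12.4   11.99] y [-12.61  -2.88]
-148 280 x [-13.65  13.38] y [-13.11 -12.22]
-142 573 x [-13.42  13.14] y [-13.01 -10.51]
```

```bash
python3 -c "
from h import *
goto(511.3,-50.9,309,0.28)"
```

```text
31.775 [510.26 138.07 314.63] yaw 0.24 z [-0.0015 -0.0012 -1.    ] F [-1.1 -0.2 -0.4] 15.813666570114547 [ 0.57  0.31 -0.35  0.   -0.91 -0.57]
move [ 0.9448 -0.0013  0.0293] turn [ 0.0005 -0.0004 -0.0002]
```

>>> carry_out(
  rows=[
    [0.25,0,0,0,0,0,-1],
    [0.5,0,0,0,0,0,-1],
    [0.75,0,0,0,0,0,-1],
    [0.9448,-0.0013,0,0,0,0,-1],
    [0.9448,-0.0013,0.03,0,0,0,-1],
    [0.9448,-0.0013,0.03,0,0,0,-1],
    [0.9448,-0.0013,0.03,0,0,0,-1],
  ],
)

```text
clock: 32.65
position: [511.9, -49.9, 309.3]
ee_rot: [0.709, -0.705, 0.0, 0.0]
contact_force: [-0.4, -0.1, 0.1]
gripper_width: 15.9
grasp_force: 58.6
```

```bash
python3 held.py; sed -i "s/^m=m&.*$//" hole.py; python3 hole.py
python3 - <<'E'
from h import *
z=np.load('w10.npz');c=dict(mtx=z['K'],cam_to_world=z['T']);W=wworld(z['d'],c)
for y in range(-60,-44,2):
    m=(abs(W[...,1]-y)<1.2)&(W[...,2]>76)&(W[...,2]<84)&(abs(W[...,0]-511)<13);q=np.sort(W[m][:,0]);g=np.diff(q);i=np.argmax(g) if len(g) else 0
    print(y,len(q),q[:1].round(1),q[-1:].round(1),'gap',q[i:i+2].round(1))
E
```

```text
32.65 [511.91 -49.86 309.34] yaw 0.33 z [-2.e-04 -6.e-04 -1.e+00] F [-0.4 -0.1  0.1] 15.854885962192581 [ 0.22  0.29 -0.4   0.   -0.88 -0.21]
-214 25 x [-4.27  2.74] y [-4.94 -4.23]
-208 44 x [-4.18  3.23] y [-5.02 -4.27]
-202 46 x [-4.12  2.6 ] y [-4.93 -4.35]
-184 44 x [-7.82  7.14] y [-11.19  -9.37]
-178 230 x [-8.51  6.96] y [-11.1   -8.65]
-172 256 x [-13.31  12.39] y [-12.71  -9.18]
-166 352 x [-13.32  13.15] y [-12.78  -9.47]
-160 483 x [-13.25  12.99] y [-12.84  -8.95]
-154 1292 x [-12.19  11.81] y [-12.57  -2.82]
-148 279 x [-13.52  13.39] y [-13.06 -12.26]
-142 597 x [-13.4   13.26] y [-12.96 -10.47]
32.7 [511.97 -49.8  309.53] yaw 0.34 z [ 2.e-04 -6.e-04 -1.e+00] F [-1.1 -0.4  0.6] 15.692815964187385 [ 0.22  0.29 -0.4   0.   -0.88 -0.21]
handle top 2295 78.69120217260019 ((511.48443603515625, -67.49173736572266), (27.654539108276367, 65.86720275878906), 1.1612955331802368)
hole px 140 275.79285714285714 225.9857142857143 [[510.7931635  -52.07584596  80.        ]] [[515.2, -56.1, 80.0], [506.1, -48.0, 80.0]]
lug 156 ((511.1590881347656, -38.107418060302734), (31.30630874633789, 7.097446441650391), 1.1612955331802368)
lug 473 ((510.75714111328125, 33.5751953125), (22.91388702392578, 26.91231346130371), 52.32902145385742)
-60 108 [501.1] [520.3] gap [504.9 505.6]
-58 113 [501.] [520.3] gap [515.9 516.5]
-56 89 [501.] [520.4] gap [509.4 511.3]
-54 63 [500.9] [520.4] gap [506.8 514.6]
-52 58 [500.9] [520.4] gap [506.1 515.8]
-50 63 [500.8] [519.8] gap [506.7 515.2]
-48 78 [500.9] [519.7] gap [509.3 513.2]
-46 68 [501.4] [519.8] gap [508.6 513.2]
```

>>> carry_out(
  rows=[
    [0.0055,0.0018,0,0,0,0,-1],
    [0.0055,0.0018,0.03,0,0,0,-1],
    [0.0055,0.0018,0.05,0,0,0,-1],
    [0.0055,0.0018,0.065,0,0,0,-1],
    [0.0055,0.0018,0.08,0,0,0,-1],
    [0.0055,0.0018,0.08,0,0,0,-1],
  ],
)

```text
clock: 33.5
position: [511.4, -51.9, 293.4]
ee_rot: [0.709, -0.706, 0.0, 0.0]
contact_force: [0.2, -0.4, -0.4]
gripper_width: 15.7
grasp_force: 58.6
```

>>> carry_out(
  rows=[
    [-0.003,-0.001,0.02,0,0,0,-1],
    [-0.003,-0.001,0.04,0,0,0,-1],
    [-0.003,-0.001,0.06,0,0,0,-1],
    [-0.003,-0.001,0.08,0,0,0,-1],
    [-0.003,-0.001,0.1,0,0,0,-1],
    [-0.003,-0.001,0.1,0,0,0,-1],
  ],
)

```text
clock: 34.25
position: [511.6, -51.2, 273.3]
ee_rot: [0.709, -0.706, 0.0, 0.0]
contact_force: [-0.2, 0.1, -0.1]
gripper_width: 15.6
grasp_force: 58.6
```

>>> carry_out(
  rows=[
    [0,0,0.015,0,0,0,-1],
    [0,0,0.03,0,0,0,-1],
    [0,0,0.045,0,0,0,-1],
    [0,0,0.055,0,0,0,-1],
    [0,0,0.06,0,0,0,-1],
    [0,0,0.065,0,0,0,-1],
    [0,0,0.065,0,0,0,-1],
  ],
)

```text
clock: 35.12
position: [511.7, -51.2, 260.7]
ee_rot: [0.709, -0.706, 0.0, 0.0]
contact_force: [-0.1, 0.3, -0.7]
gripper_width: 15.8
grasp_force: 58.6
```

Nearly seated. Lower in small steps until contact.

>>> carry_out(
  rows=[
    [0,0,0.005,0,0,0,-1],
    [0,0,0.01,0,0,0,-1],
    [0,0,0.01,0,0,0,-1],
  ],
)

```text
clock: 35.5
position: [512.1, -51.2, 259.1]
ee_rot: [0.709, -0.705, 0.001, -0.001]
contact_force: [0.4, -0.4, 1.5]
gripper_width: 15.6
grasp_force: 58.7
```

>>> carry_out(
  rows=[
    [0,0,0.003,0,0,0,-1],
    [0,0,0.003,0,0,0,-0.7],
    [0,0,0.003,0,0,0,-0.3],
    [0,0,0,0,0,0,0],
    [0,0,0,0,0,0,0],
    [0,0,-0.1,0,0,0,0],
    [0,0,-0.25,0,0,0,0],
    [0.15,0,-0.35,0,0,0,0],
    [0.15,0,-0.35,0,0,0,0],
    [0.15,0,-0.35,0,0,0,0],
  ],
)

```text
clock: 36.75
position: [511.3, -81.1, 327.9]
ee_rot: [0.708, -0.706, -0.0, 0.0]
contact_force: [-0.7, -0.4, -0.3]
gripper_width: 42.6
grasp_force: 0.0
```

Run:
```python
from h import *
s=st();im,d,c=wrist();save('wend.png',im);W=wworld(d,c);t=W.reshape(-1,3);z=t[:,2]
m=(z>98)&(z<115)&(abs(t[:,0]-511)<16)&(abs(t[:,1]+51)<20);q=t[m];print('knob',len(q),np.percentile(z[m],[50,90]),cv2.minEnclosingCircle(q[:,:2].astype('f4')))
m=(z>72)&(z<86)&(abs(t[:,0]-511)<12)&(t[:,1]>-110)&(t[:,1]<-65);q=t[m];print('handle',np.median(z[m]),'rear y',q[:,1].min(),'x',q[:,0].min(),q[:,0].max())
for n in('scene','side'):
    a,e=arm.get_image(n);t=world(n,e).reshape(-1,3);z=t[:,2]
    m=(z>84)&(z<112)&(abs(t[:,0]-511)<20)&(abs(t[:,1]+51)<20);q=t[m];print(n,'knob',len(q),q.mean(0).round(1),q[:,2].max())
    m=(z>58)&(z<72)&(abs(t[:,0]-511)<9)&(t[:,1]>107)&(t[:,1]<125);q=t[m];print('  nose',len(q),q.mean(0).round(1) if len(q) else '',q[:,1].max() if len(q) else '')
    for nm,a0,b0 in(('box',-30,25),('stored',42,95)):
        m=(z>45)&(z<56)&(abs(t[:,0]-511)<30)&(t[:,1]>a0)&(t[:,1]<b0);q=t[m];print('  ',nm,len(q),q.mean(0).round(1),q[:,2].std().round(2))
```

```text
36.75 [511.34 -81.12 327.93] yaw 0.21 z [-1.e-03 -2.e-04 -1.e+00] F [-0.7 -0.4 -0.3] 42.64409821725655 [ 0.16  0.28 -0.36 -0.   -0.93 -0.15]
knob 599 [106.50850137 107.56709073] ((511.425048828125, -52.33839416503906), 9.307275772094727)
handle 78.52329916986868 rear y -100.85251065263434 x 503.32590642052753 519.7310143321032
scene knob 56 [507.6 -53.8  97.7] 106.23550671172109
  nose 1 [509.2 116.3  60.8] 116.31409802878
   box 240 [504.8  -0.6  48.4] 1.52
   stored 210 [504.3  70.6  48. ] 1.35
side knob 76 [510.5 -45.3  97.8] 108.07995545991707
  nose 24 [510.5 110.8  64.3] 116.55386806275487
   box 202 [507.3  -4.6  50.5] 1.16
   stored 233 [505.4  65.9  50.4] 1.08
```

The knob is at rack y≈-86 with its top at about 106.5, so the collar is on the handle. The nose is at rack y≈83, and both boxes are level. Handing in.

```bash
python3 -c "
from bench import arm
print(arm.job_done())"
```

```text
the job is handed in; nothing more can be done
None
```

I handed the job in at about 37 s, with no verdict returned: the box is in its bay, the rod is home through all three plates and the black pin is seated through handle and ear, all released, though one loose yellow look-alike pin has shifted or fallen since the start (cause unknown).

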